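# Clamp a guide bush in the vee of a jig with a one-hand bar clamp

### The job

Stand the guide bush upright on the jig board in the steel vee and let go of it. Then squeeze the bar clamp's orange trigger again and again, letting it spring back each time, until the sliding jaw grips the bush firmly in the vee: stop when the trigger resists with about 15 N, for tightening further squeezes the bush out of round. Leave it clamped, without disturbing the other things on the bench.

Things in the scene. Friction and masses are not known exactly. Their poses are not given: they have to be found in the camera images.
- bush: loose steel guide bush: upright tube, 38 mm outer diameter, 78 mm tall, 0.45 kg, standing on the bench at the start; origin at the centre of its underside, z up along the tube
- jig: jig screwed to the bench: plywood board (x -130 to 150, y -35 to 130 mm, 18 mm thick) with a one-hand bar clamp lying on its side. Origin at bench height under the bar. x: along the bar, the way the sliding jaw closes, towards the fixed vee jaw; y: across the bar to the side of jaws and vee. Handle and trigger stick out on the -y side, past the board's edge, over the bare bench
- bar_mid (a point): point on the clamp's bar above the jig's origin, 57 mm above the bench; bar, jaws, handle and trigger all have their middles at this height and are up to 34 mm thick (z); nothing on the jig but the bush stands higher than 78 mm. The bar is 10 mm wide (y), 24 mm tall, with ratchet teeth on its -y side
- vee_seat (a point): where the centre of the bush's underside lies when it stands on the board (18 mm above the bench) touching both legs of the vee: 72 mm along x and 72 mm along y of the jig from its origin. The vee is two upright 40 mm legs of steel angle, 90 degrees apart, opening to -x, reaching 75 mm above the bench; the bush tops out 21 mm higher. Axes as the jig's
- clamp_head: sliding head of the clamp: blue housing, jaw arm and black handle in one piece, moving along +x of the jig; a ratchet in clicks of 0.5 mm stops all return. Origin at the housing's middle on the bar. The arm carries a rubber pad, 32 x 32 mm, level with the vee in y; its face is 43 to 51 mm ahead (+x) of the origin: it sits on a screw, set differently each time. It gives 1 mm per 40 N
- trigger (a joint): angle of the orange trigger: 0 let go, 0.24 rad squeezed to its stop (a hard stop, which says nothing about the grip). It turns about a vertical pin by the bar and springs back when let go. Each full squeeze moves the head on by 4 to 5 mm, in whole clicks; it cannot be slackened again, so the last squeezes must be stopped by feel. 11 to 27 mm are free at the start between pad and seated bush
- trigger_pull (a point): middle of the trigger's front face (+x side), 86 mm from the bar on the -y side, 57 mm above the bench. Trigger there: 12 mm thick (x), 22 mm high (z), ends 18 mm farther out. Squeezing moves it 25 mm along -x of the jig, in an arc, and the whole clamp head creeps along +x. Pull needed along -x: about 5 N while the jaw runs free; on the bush 3.5 N plus a quarter of the pad force
- handle_grip (a point): middle of the rear face of the black handle (20 mm thick in x, 26 mm high), opposite the pull point, 66 mm behind it with the trigger let go. The handle moves with the sliding head. Squeezing trigger and handle together takes 3 N plus a fifth of the pad force on each. Pad force when pulled: right at 45 N, too tight above 60 N; on letting go it falls by 10 to 20 N, and must stay above 15 N
- ink_bottle: loose small blue bottle with a black cap, 41 mm diameter, 72 mm tall, a bystander; origin at the centre of its underside
- vee_block: loose grey vee block, 46 x 44 x 36 mm, a bystander; origin at the centre of its underside
- oilstone: loose dark oilstone, 40 x 125 x 22 mm, a bystander; origin at the centre of its underside
Things that resemble listed ones, but are neither listed nor needed, are in the scene too. There is more than one size of the bush; the job needs the middle-sized.

How it is judged:
By the outcome, as a careful person would: the job done as asked, in the order asked, and still so for the second after the job is handed in, with the robot touching nothing.
It also fails if it takes over 64 s, if anything falls off the work surface, if the arm or the gripper's body presses on something with over 40 N, if the wrist force passes 120 N, or if a joint passes its speed limit or range.

### The arm

A 6-joint arm with a two-finger parallel gripper is mounted at the origin on a cart in front of the work surface, level with it; the furniture and walls round the work are solid. World frame = base frame: x ahead of the robot, y to its left, z up, the work surface at z = 0. Lengths are in mm, angles in rad, forces in N, time in s.
With the tool pointing down it reaches from about 350 to 775 mm from the base axis. Payload 7.3 kg.
Tool frame: the origin (TCP) lies midway between the tips of the shut fingers; the grasp point (between the pads) lies 19 mm behind it; z points along the fingers, y is the line along which they close (so a half turn about z gives the same grasp; the last joint's range is limited). The gripper opens to 92 mm and grips with 3 to 60 N. Pads are 19 mm wide; open, the fingers measure 130 mm over their backs; the gripper's body (75 mm by 190 mm) begins 47 mm behind the grasp point.
Start: joints at [1.062, 0.342, 1.524, -0, 1.275, -0.146], TCP at [186.307, 490.854, 193.841] pointing down, gripper open.
Joint ranges: [-2.53, 2.53], [-0.77, 2.02], [0.04, 2.7], [-1, 4.14], [0.28, 2.66], [-3.11, 3.11]. Speed limits (rad/s): [2.57, 2.57, 3.14, 3.14, 3.14, 3.14].

### API

Orientations are given as [roll, pitch, yaw] about the fixed x, y, z axes, in that order (R = Rz(yaw) Ry(pitch) Rx(roll)).
In Python, from plant import get_obs, capture, camera_model, close_job, search_frame, regions_of, pinpoint gives the robot as it stands. The module is installed in compiled form; this text tells all that it offers.
- The arm moves only by the shell command python3 -m pendant 'ROWS'. ROWS is JSON, one flat list of numbers, 7 for each row, row after row: the shift along the tool's x, y, z in units of 30 mm (1.0 is 30 mm), then the turn, a rotation vector about the tool's x, y, z in units of 4 degrees (1.0 is 4 degrees), then the closure, from -1 (fully open) to 1 (shut), so that 0 is half open. In form: [dx, dy, dz, wx, wy, wz, gripper, dx, dy, dz, wx, wy, wz, gripper, ...]. A call has 1 to 12 rows; each row shifts and turns the commanded pose from where the row before left it, along the tool's axes as they then stand; what a row does not reach is not made up. A row lasts 1/10 s, in which the tool goes at most 50 mm and 8.59 degrees, less where a joint would pass 70% of its speed; a pose out of reach is approached as far as the arm can. A call with a number of a shift or a turn outside -1 to 1 is refused whole. A call with a gripper value outside its range is refused whole. The fingers move at their own pace and stop on an object; the grip force is fixed at half the most. Time passes only in rows, so rows that do not move let the fingers close. It gives the time, the measured TCP pose, the force, the opening and the grip force at its end, in the units of the state.
- get_obs(): the state, without advancing time (a new reading comes with each control period).
- capture(name): name is "side" or "top"; returns the picture (384x512x3 uint8, red, green, blue); there is no depth.
- camera_model(name): a dict with "fov_y" (degrees; the focal length in pixels is half the picture's height over the tangent of half this angle, whatever the lens; pixels are square), "cx", "cy" (the principal point, pixels), "pose" (4x4, takes a point from camera to world coordinates). Camera axes: x right, y up, looking along -z (the intrinsics and any distortion apply to the point x, -y, -z); pixel columns grow to the right and rows downward; lengths in mm; the calibration is good to about 2 mm. A picture is of the moment at which its call begins. camera_model takes no time and is no camera call.
- close_job(): hands the job in; it is judged then, once.
Trained networks look in the newest picture that a camera, given by its name, has taken for a name from the list of things; names that differ only in an ending like _2 or _b are one class to them, and where a whole thing is asked for, a point or a joint stands for the part that bears it (a point fixed in the world has none). Each returns a list of dicts, best first, with "score" (0 to 1); they miss things now and then, are a little off and sometimes report something else, mostly with a low value. They report only what shows in the picture. A call takes as long as a camera call. They do not tell look-alikes from the thing itself.
- search_frame(camera, thing): "location" ([column, row] in pixels, amid what is visible of it).
- regions_of(camera, thing): "pixels" (384x512 bool, what is visible of it) and "location" ([column, row] in pixels, amid what is visible of it).
- pinpoint(camera, thing): "location" ([column, row] in pixels: a listed point, or the origin of a listed thing).
The state is a dict: "time": time; "joint_positions": joint angles; "dq": joint speeds; "tau": joint torques, N m; "tool_pos": TCP position; "tcp_rot": TCP orientation; "contact_force": force on the tool from outside, world axes, zero at the start; "moment": the same for the moment, N m; "grip_width": finger opening in mm; "finger_force": force on a finger pad.
Only numpy, scipy, OpenCV 4.12 (cv2) and the standard library are available. Lean on these libraries where they do the work, as an engineer would, in place of code of your own. Each camera call takes 0.05 s, during which the arm holds its last target. There are 200 camera calls.

## Working session

There is one attempt and no reset: what is moved stays moved. The work goes in short steps, Python scripts to look and compute and a shell command to move; the robot and the scene stay as the last step left them, time stands still between calls to the robot, and variables do not carry over. Pictures are saved under pics/ and viewed, at most 12 in all, crops included, and the job is handed in when it is done.

```bash
mkdir -p pics; ls; cat > h.py <<'E'
import numpy as np, cv2
from plant import *
def cam(n):
    m=camera_model(n); f=192/np.tan(np.radians(m["fov_y"])/2); return m,f,np.array(m["pose"])
def proj(n,p):
    m,f,T=cam(n); q=np.linalg.inv(T)@np.append(p,1); return np.array([m["cx"]+f*q[0]/-q[2], m["cy"]-f*q[1]/-q[2]])
def ray(n,px):
    m,f,T=cam(n); d=T[:3,:3]@np.array([(px[0]-m["cx"])/f,-(px[1]-m["cy"])/f,-1]); return T[:3,3],d
def at_z(n,px,z):
    o,d=ray(n,px); return o+d*(z-o[2])/d[2]
E
python3 - <<'E'
from h import *
for n in ("top","side"):
    m=camera_model(n); print({k:v for k,v in m.items() if k!="pose"},np.round(m["pose"],3).tolist())
    im=capture(n); cv2.imwrite(f"pics/{n}0.png",cv2.resize(im[:,:,::-1],(800,600)))
    for t in ("bush","vee_seat","bar_mid","clamp_head","trigger_pull","handle_grip","ink_bottle","vee_block","oilstone","jig"):
        print(n,t,[(np.round(r["location"]).tolist(),round(r["score"],2)) for r in pinpoint(n,t)[:4]])
print(get_obs())
E
```

```text
pics
{'fov_y': 51.0802997928998, 'cx': 254.62414904662347, 'cy': 189.73980250086544} [[0.012, 0.996, -0.087, 429.956], [-1.0, 0.011, -0.01, 269.448], [-0.009, 0.087, 0.996, 1156.761], [0.0, 0.0, 0.0, 1.0]]
top bush [([196.0, 180.0], 0.79), ([205.0, 209.0], 0.64), ([221.0, 189.0], 0.58)]
top vee_seat [([283.0, 172.0], 0.97), ([214.0, 151.0], 0.58)]
top bar_mid [([307.0, 191.0], 0.88)]
top clamp_head [([310.0, 198.0], 0.97)]
top trigger_pull [([344.0, 178.0], 0.51)]
top handle_grip [([345.0, 207.0], 0.9)]
top ink_bottle [([228.0, 238.0], 0.72)]
top vee_block [([214.0, 153.0], 0.67)]
top oilstone []
top jig [([307.0, 190.0], 0.91)]
{'fov_y': 49.5921099003445, 'cx': 260.6237413876375, 'cy': 191.40543226068263} [[1.0, 0.005, 0.011, 507.344], [0.007, 0.43, -0.903, -505.078], [-0.009, 0.903, 0.43, 414.153], [0.0, 0.0, 0.0, 1.0]]
side bush [([284.0, 174.0], 0.87), ([252.0, 180.0], 0.76), ([278.0, 192.0], 0.7)]
side vee_seat [([307.0, 217.0], 0.94)]
side bar_mid [([275.0, 222.0], 0.97)]
side clamp_head [([269.0, 220.0], 0.92)]
side trigger_pull [([293.0, 249.0], 0.62)]
side handle_grip [([251
[... 155 characters left out ...]
0, 250.0], 0.7)]
{'time': 1.1, 'joint_positions': array([ 1.06199145e+00,  3.41991503e-01,  1.52407047e+00, -8.73516207e-06,
        1.27540734e+00, -1.46004267e-01]), 'dq': array([ 0.00014056,  0.00085691,  0.00138098,  0.00154545, -0.00175027,
       -0.00226333]), 'tau': array([ 7.95756550e-04, -4.31149900e+01, -2.44477379e+01,  7.17718480e-02,
        4.83182177e-02, -6.39340442e-05]), 'tool_pos': array([186.32011601, 490.86202772, 193.8552485 ]), 'tcp_rot': array([3.14147183e+00, 2.62137808e-05, 2.77879459e+00]), 'contact_force': array([ 0.01101496,  0.191035  , -0.40814963]), 'moment': array([-0.00562541, -0.01195039,  0.03945184]), 'finger_force': 0.0, 'grip_width': 91.60786665125929}
```

View pics/top0.png

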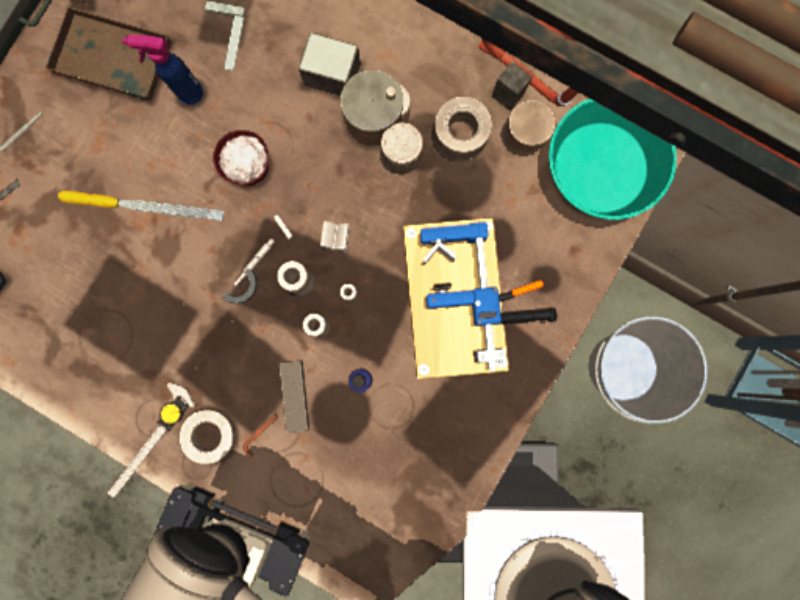

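View pics/side0.png

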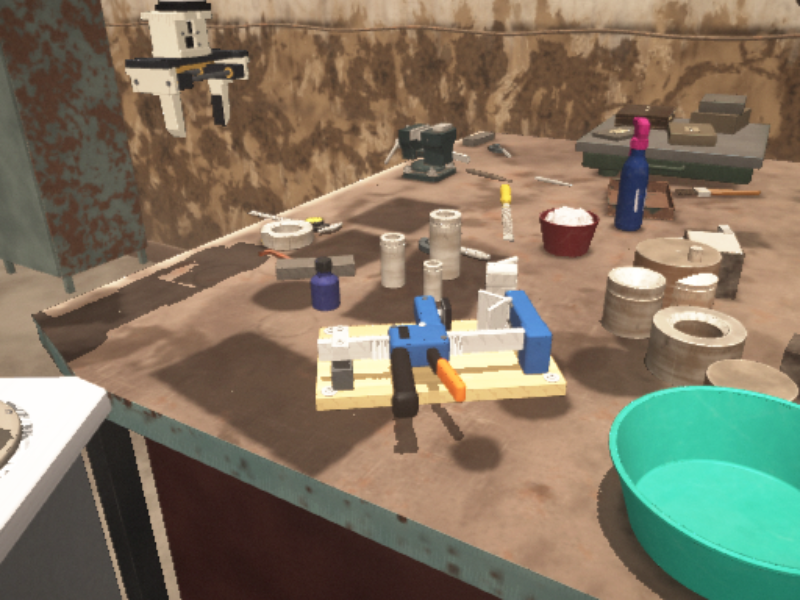

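```bash
python3 - <<'E'
from h import *
from scipy.optimize import least_squares
def tri(a,b):
    r=least_squares(lambda p:np.r_[proj("top",p)-a,proj("side",p)-b],[500,200,30]); return np.round(r.x,1),round(r.cost,1)
P=lambda n,t:[r["location"] for r in pinpoint(n,t)]
for t in ("vee_seat","bar_mid","clamp_head","trigger_pull","handle_grip","ink_bottle","vee_block","jig"):
    a,b=P("top",t),P("side",t)
    if a and b: print(t,tri(a[0],b[0]))
for x in P("top","bush"):
    for y in P("side","bush"):
        print("bush",np.round(x),np.round(y),tri(x,y))
for n in("top","side"):
  for r in regions_of(n,"bush"):
    ys,xs=np.where(r["pixels"]); print(n,r["score"],xs.min(),xs.max(),ys.min(),ys.max(),len(xs))
E
```

```text
vee_seat (array([586.3, 201.5,  22.5]), np.float64(2.1))
bar_mid (array([525.2, 135.5,  48.3]), np.float64(0.1))
clamp_head (array([511.4, 127.9,  56.7]), np.float64(2.7))
trigger_pull (array([552.9,  35.5,  58.3]), np.float64(6.6))
handle_grip (array([484.7,  34.9,  59.4]), np.float64(0.7))
ink_bottle (array([383.1, 354.1,   2.2]), np.float64(7.2))
vee_block (array([640.3, 400.1,   5.3]), np.float64(1.6))
jig (array([527.8, 130.5,  -7.5]), np.float64(1.3))
bush [196. 180.] [284. 174.] (array([556.9, 449.3,   6.8]), np.float64(0.2))
bush [196. 180.] [252. 180.] (array([510.8, 449.3,  -6.3]), np.float64(244.6))
bush [196. 180.] [278. 192.] (array([550.5, 457.5, -46.7]), np.float64(17.6))
bush [205. 209.] [284. 174.] (array([521.1, 423.3,  14.8]), np.float64(229.0))
bush [205. 209.] [252. 180.] (array([475.3, 423.5,   2. ]), np.float64(0.0))
bush [205. 209.] [278. 192.] (array([513.8, 430.2, -36.9]), np.float64(132.3))
bush [221. 189.] [284. 174.] (array([543.1, 375.7,  37.3]), np.float64(19.8))
bush [221. 189.] [252. 180.] (array([498.5, 375.2,  25.2]), np.float64(106.4))
bush [221. 189.] [278. 192.] (array([536.3, 380.1, -10.8]), np.float64(0.7))
top 0.67 177 200 167 188 364
top 0.54 193 210 201 214 196
side 0.75 243 259 149 184 545
side 0.75 270 282 166 192 299
side 0.74 274 295 134 178 785
```

The top view (800 px) shows three plain bushes: large at (292,276), middle at (314,324) and small at (348,292). The jig is at (410-505, 222-377), with its vee at (438,250), blue arm at (450,298), trigger at (525,290) and handle at (530,317). The side view agrees, and the middle bush is near (475,423) mm. Next I'll refine the jig pose and bush centre.

```bash
python3 - <<'E'
from h import *
from scipy.optimize import least_squares
im=capture("top")
hsv=cv2.cvtColor(im,cv2.COLOR_RGB2HSV)
m=((hsv[...,0]>15)&(hsv[...,0]<32)&(hsv[...,1]>60)&(hsv[...,2]>150)).astype(np.uint8)
m[:, :250]=0; m[:, 335:]=0; m[:135]=0; m[245:]=0
c=max(cv2.findContours(m,0,1)[0],key=cv2.contourArea)
ys,xs=np.where(m>0); hull=cv2.convexHull(np.c_[xs,ys].astype(np.int32))
W=np.array([at_z("top",p[0].astype(float),18)[:2] for p in hull])
r=cv2.minAreaRect(W.astype(np.float32)); print("board",r); print(np.round(cv2.boxPoints(r),1).tolist())
local={"vee_seat":(72,72,18),"bar_mid":(0,0,57),"jig":(0,0,0)}
obs=[]
for n in("top","side"):
  capture(n)
  for t,l in local.items():
    q=pinpoint(n,t)
    if q: obs.append((n,np.array(l),np.array(q[0]["location"])))
box=cv2.boxPoints(r)
def tf(p,l): c,s=np.cos(p[2]),np.sin(p[2]); return np.array([p[0]+c*l[0]-s*l[1],p[1]+s*l[0]+c*l[1],l[2]])
def res(p):
    e=[proj(n,tf(p,l))-o for n,l,o in obs]
    for l in [(-130,-35),(150,-35),(150,130),(-130,130)]:
        w=tf(p,(*l,18))[:2]; d=np.linalg.norm(box-w,axis=1); e.append((box-w)[d.argmin()]/2.2)
    return np.concatenate(e)
s=least_squares(res,[525,133,.05],loss="soft_l1"); print(s.x,np.round(res(s.x).reshape(-1,2),1).tolist())
for t,l in dict(vee=(72,72,18),pad0=(0,0,57)).items(): print(t,tf(s.x,l))
# bush top rim: segmentation
for rr in regions_of("top","bush"):
    ys,xs=np.where(rr["pixels"]); print("top mask",rr["score"],xs.min(),xs.max(),ys.min(),ys.max())
g=cv2.resize(im[165:225,165:240],(750,600),interpolation=cv2.INTER_CUBIC); cv2.imwrite("pics/b.png",g[:,:,::-1])
for z in(0,78): print("bush proj",z,proj("top",np.array([475,423,z])),proj("side",np.array([475,423,z])))
for rr in regions_of("side","bush"):
    ys,xs=np.where(rr["pixels"]); print("side mask",rr["score"],xs.min(),xs.max(),ys.min(),ys.max())
print(get_obs()["time"])
E
```

```text
board ((532.20166015625, 157.4669647216797), (281.8089599609375, 205.6806640625), 5.772655010223389)
[[381.70001220703125, 245.60000610351562], [402.3999938964844, 41.0], [682.7000122070312, 69.30000305175781], [662.0, 274.0]]
[5.26974463e+02 1.28298431e+02 1.07834008e-01] [[1.3, -1.5], [1.4, 1.6], [1.2, -2.6], [-0.9, -2.1], [-0.5, 1.4], [2.1, -2.0], [0.4, -17.5], [1.3, -18.3], [-0.0, 0.1], [-0.9, 0.9]]
vee [590.80724432 207.62923248  18.        ]
pad0 [526.97446347 128.29843084  57.        ]
top mask 0.55 218 228 182 192
top mask 0.46 194 210 201 214
bush proj 0 [205.27100709 208.67600623] [251.71444142 181.14568932]
bush proj 78 [201.45023809 207.50098026] [251.10662157 151.01579311]
side mask 0.75 243 259 149 183
side mask 0.75 274 294 133 178
side mask 0.67 271 283 166 193
2.75
```

View pics/b.png

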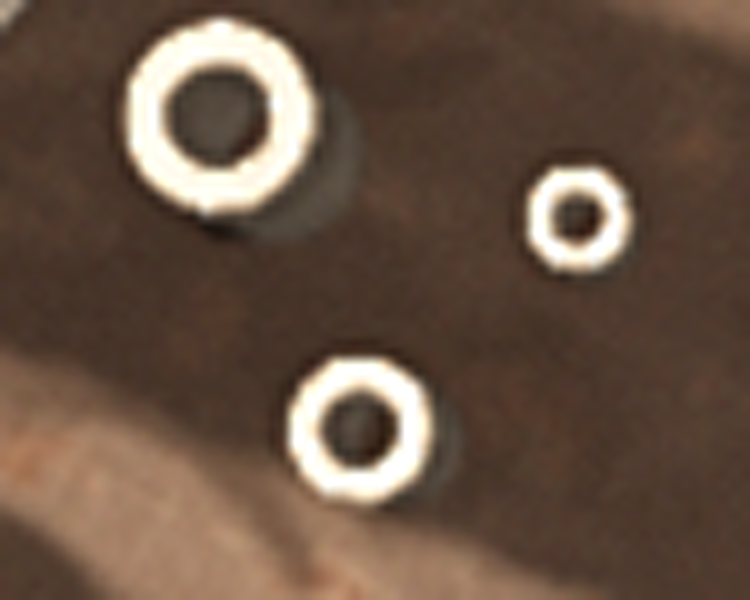

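The crop shows the middle bush's rim centred at about (201,207.5) px and 39 mm across, which is the right size. The trigger spoiled the board's hull, so I'll refit using clean edges.

```bash
cat > fit.py <<'E'
from h import *
from scipy.optimize import least_squares
im=capture("top")
hsv=cv2.cvtColor(im,cv2.COLOR_RGB2HSV)
m=((hsv[...,0]>19)&(hsv[...,0]<32)&(hsv[...,1]>50)&(hsv[...,2]>150))
m[:, :250]=0; m[:, 330:]=0; m[:138]=0; m[243:]=0
L=[];B=[];R=[];T=[]
for y in range(150,232):
    xs=np.where(m[y])[0]
    if len(xs): L.append((xs[0]-.5,y)); R.append((xs[-1]+.5,y))
for x in range(272,312):
    ys=np.where(m[:,x])[0]
    if len(ys): T.append((x,ys[0]-.5)); B.append((x,ys[-1]+.5))
W=lambda P:np.array([at_z("top",p,18)[:2] for p in P])
E=[(W(L),1,130),(W(T),0,150),(W(B),0,-130),(W(R),1,-35)]
def loc(p,w): c,s=np.cos(p[2]),np.sin(p[2]); d=w-p[:2]; return np.c_[c*d[:,0]+s*d[:,1],-s*d[:,0]+c*d[:,1]]
res=lambda p:np.concatenate([loc(p,w)[:,a]-v for w,a,v in E])
s=least_squares(res,[527,130,.07],loss="soft_l1",f_scale=1.)
p=s.x; print(p,[(round(float(np.median(loc(p,w)[:,a]-v)),2)) for w,a,v in E],[np.round(np.polyfit(w[:,1-a],w[:,a],1)[0],3) for w,a,v in E])
def tf(l): c,s_=np.cos(p[2]),np.sin(p[2]); return np.array([p[0]+c*l[0]-s_*l[1],p[1]+s_*l[0]+c*l[1],l[2]])
np.save("jig.npy",p)
print("vee",tf((72,72,18)))
for t,z in(("clamp_head",57),("trigger_pull",57),("handle_grip",57),("bar_mid",57),("vee_seat",18)):
  for q in pinpoint("top",t)[:1]:
    w=at_z("top",q["location"],z); print(t,np.round(w,1),"jig",np.round(loc(p,w[None,:2]),1))
  
print("bush",at_z("top",(200.7,207.4),78))
E
python3 fit.py
```

```text
[5.25404146e+02 1.29910234e+02 9.73717843e-02] [-1.07, -0.43, 0.75, 1.37] [np.float64(0.102), np.float64(-0.097), np.float64(-0.089), np.float64(-0.018)]
vee [590.06339505 208.56887379  18.        ]
clamp_head [508.3 131.1  57. ] jig [[-16.9   2.8]]
trigger_pull [558.7  40.   57. ] jig [[ 24.4 -92.7]]
handle_grip [480.1  39.7  57. ] jig [[-53.9 -85.4]]
bar_mid [526.  128.1  57. ] jig [[ 0.4 -1.9]]
vee_seat [594.4 209.2  18. ] jig [[76.4 72.3]]
bush [475.2479285  425.02563294  78.        ]
```

```bash
python3 -m pendant '[-0.97,0.136,0,0,0,0,-1,-0.98,0.136,0,0,0,0,-1,-0.98,0.136,0,0,0,0,-1,-0.98,0.136,0,0,0,0,-1,-0.98,0.136,0,0,0,0,-1,-0.98,0.136,0,0,0,0,-1,-0.98,0.136,0,0,0,0,-1,-0.98,0.136,0,0,0,0,-1,-0.98,0.136,0,0,0,0,-1,-0.975,0.136,0,0,0,0,-1,0,0,0.8,0,0,0,-1,0,0,0.8,0,0,0,-1]'; python3 - <<'E'
from h import *
for n in("top","side"):
    im=capture(n); 
    c=im[120:260,140:320] if n=="top" else im[60:220,170:360]
    cv2.imwrite(f"pics/{n}1.png",cv2.resize(c,None,fx=4,fy=3.7 if n=="side" else 4)[:,:,::-1])
o=get_obs();print(o["tool_pos"],o["tcp_rot"],o["joint_positions"])
E
```

```text
time: 4.25
tool_pos: [476.6, 424.5, 145.4]
tcp_rot: [3.14, 0.001, 2.777]
contact_force: [-0.2, -0.1, 0.4]
grip_width: 91.5
finger_force: 0.0
[473.69466352 423.33412622 142.11809144] [-3.13572137 -0.00410342  2.77819117] [ 6.08719425e-01  5.89917344e-01  1.26332845e+00  8.41233384e-05
  1.29550949e+00 -5.98710620e-01]
```

View pics/side1.png

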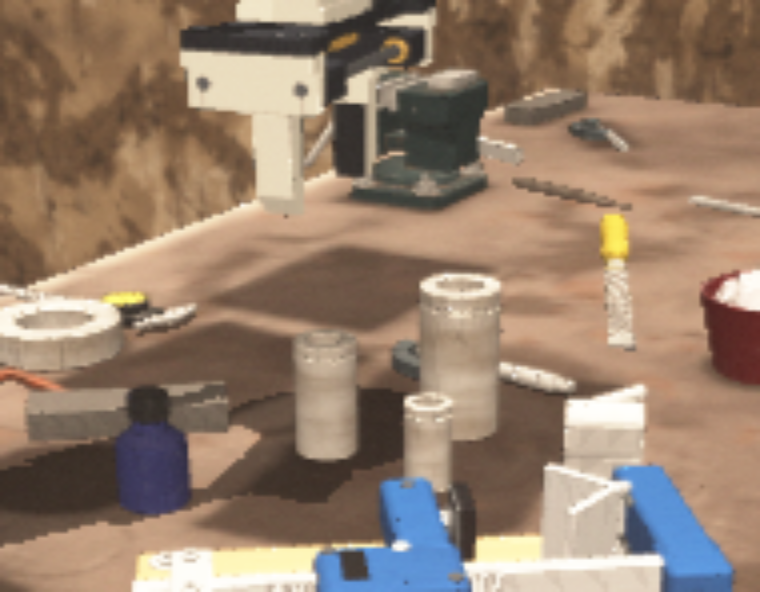

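The gripper hangs over the middle bush, whose rim is at (325,340) in the crop, and the pads reach down almost to the fingertips. I'll descend and grip its top 16 mm.

```bash
python3 -m pendant '[0,0,0.8,0,0,0,-1,0,0,0.8,0,0,0,-1,0,0,0.7,0,0,0,-1,0,0,0.5,0,0,0,-1,0,0,0,0,0,0,-0.5,0,0,0,0,0,0,0.3,0,0,0,0,0,0,1,0,0,0,0,0,0,1,0,0,0,0,0,0,1]'
```

```text
time: 5.25
tool_pos: [475.6, 425.1, 62.8]
tcp_rot: [3.14, 0.001, 2.779]
contact_force: [0.2, -0.7, -0.0]
grip_width: 56.1
finger_force: 0.0
```

```bash
python3 -m pendant '[0,0,0,0,0,0,1,0,0,0,0,0,0,1,0,0,0,0,0,0,1,0,0,0,0,0,0,1]'
```

```text
time: 5.65
tool_pos: [475.2, 424.8, 61.8]
tcp_rot: [-3.142, -0.0, 2.779]
contact_force: [-0.0, 0.6, -0.1]
grip_width: 24.6
finger_force: 0.0
```

```bash
python3 - <<'E'
from h import *
a=capture("side")[90:230,180:360]; b=capture("top")[150:256,140:280]
cv2.imwrite("pics/g2.png",np.hstack([cv2.resize(a,(400,311)),cv2.resize(b,(400,311))])[:,:,::-1]); o=get_obs(); print(o["grip_width"],o["finger_force"])
E
```

```text
16.439894166043757 0.0
```

View pics/g2.png

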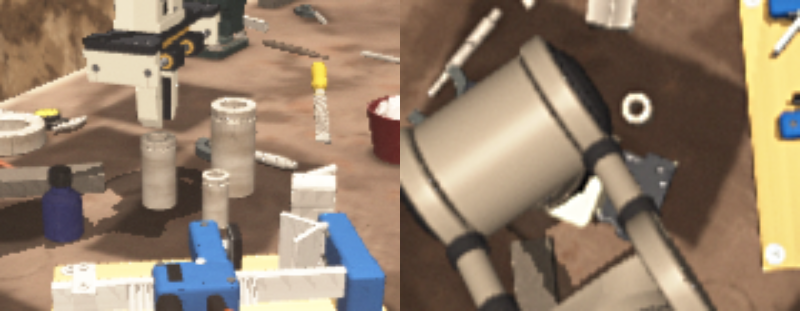

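```bash
python3 - <<'E'
from h import *
print(proj("side",[457,378,144]),"seen near finger tip", (170+285/4,60+213/3.7))
print(proj("side",[475,425,62]),proj("side",[475,425,78]),proj("side",[475,425,90]))
im=capture("side"); cv2.imwrite("pics/g3.png",cv2.resize(im[110:190,210:310],(750,600),interpolation=cv2.INTER_CUBIC)[:,:,::-1])
o=get_obs(); print(o["tool_pos"],o["grip_width"])
E
```

```text
[241.77999985 129.72237887] seen near finger tip (241.25, 117.56756756756756)
[251.25785179 157.06421084] [251.13020869 150.72676645] [251.03329944 145.91524942]
[475.25092587 424.82287697  61.83497678] 12.582520083209742
```

View pics/g3.png

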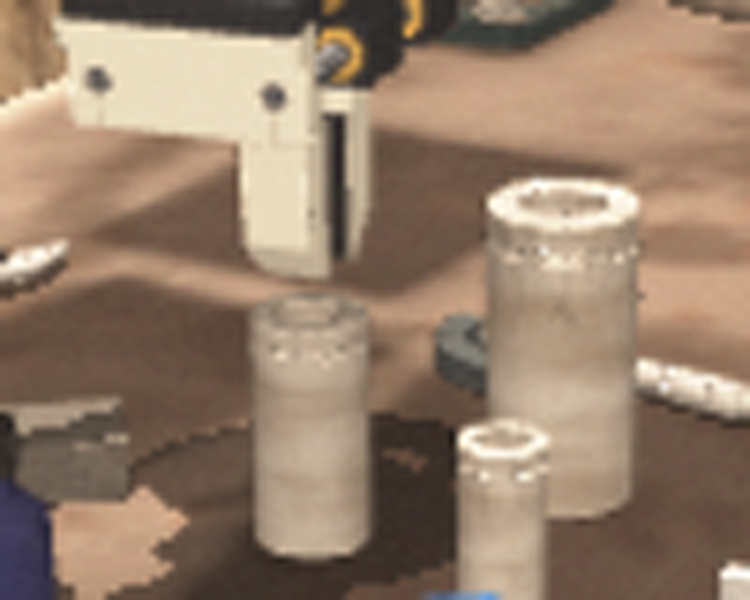

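The crop shows the fingers hovering just above the middle bush, with tips at about row 146 and the rim at 150. I'll compare the reported TCP with the pictures from the start.

```bash
python3 - <<'E'
from h import *
u=np.array([.355,.935,0]); c=np.array([186.3,490.9,193.8])
for s in(-46,46):
    for dz in (0,25,60,90): print(s,dz,"side800",np.round(proj("side",c+s*u+[0,0,dz])*1.5625),"top800",np.round(proj("top",c+s*u+[0,0,dz])*1.5625))
im=capture("top"); cv2.imwrite("pics/t3.png",cv2.resize(im[150:240,150:270],(800,600),interpolation=cv2.INTER_CUBIC)[:,:,::-1])
E
```

```text
-46 0 side800 [185. 157.] top800 [282. 525.]
-46 25 side800 [182. 140.] top800 [279. 529.]
-46 60 side800 [178. 116.] top800 [274. 537.]
-46 90 side800 [175.  94.] top800 [270. 543.]
46 0 side800 [222. 145.] top800 [226. 502.]
46 25 side800 [220. 129.] top800 [221. 506.]
46 60 side800 [217. 106.] top800 [214. 512.]
46 90 side800 [215.  86.] top800 [207. 517.]
```

View pics/t3.png

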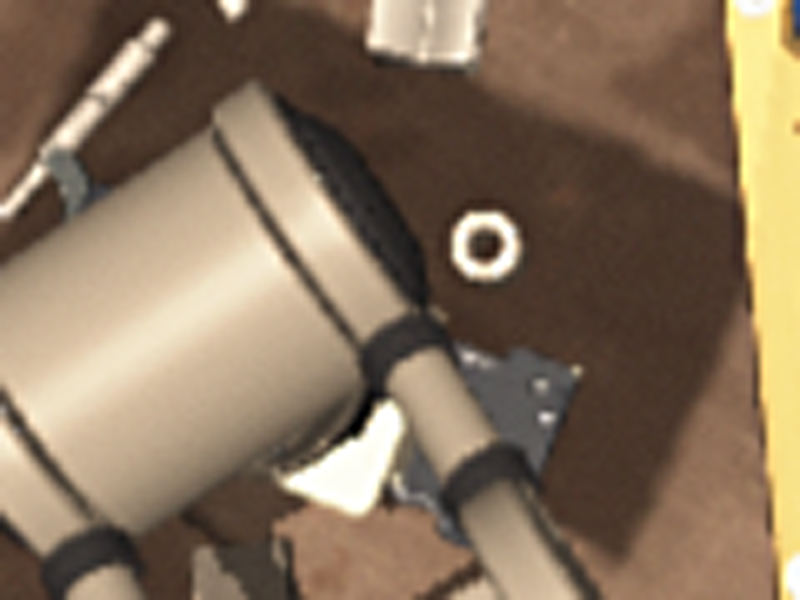

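The gripper's body is laterally where it should be, with its corner at (580,370). So the fingertips really sit about 27 mm higher than the reported z. I'll open, go down 27 mm and close again.

```bash
python3 -m pendant '[0,0,0,0,0,0,-1,0,0,0,0,0,0,-1,0,0,0,0,0,0,-1,0,0,0,0,0,0,-1,0,0,0,0,0,0,-1,0,0,0.2,0,0,0,-0.6,0,0,0.3,0,0,0,-0.6,0,0,0.4,0,0,0,-0.5,0,0,0,0,0,0,0]'; python3 -m pendant '[0,0,0,0,0,0,0.8,0,0,0,0,0,0,0.8,0,0,0,0,0,0,0.8,0,0,0,0,0,0,0.8]'
```

```text
time: 6.75
tool_pos: [473.8, 423.8, 32.1]
tcp_rot: [-3.138, -0.003, 2.779]
contact_force: [0.2, -0.2, -0.6]
grip_width: 64.3
finger_force: 0.0
time: 7.15
tool_pos: [475.7, 425.3, 35.4]
tcp_rot: [3.14, 0.001, 2.779]
contact_force: [0.6, 0.8, -0.3]
grip_width: 36.3
finger_force: 30.0
```

```bash
python3 -m pendant '[0,0,-0.5,0,0,0,1,0,0,-0.8,0,0,0,1,0,0,-1,0,0,0,1,0,0,-1,0,0,0,1,0,0,-0.7,0,0,0,1,-0.8,-0.71,0,0,0,0,1,-0.9,-0.8,0,0,0,0,1,-0.9,-0.8,0,0,0,0,1,-0.9,-0.8,0,0,0,0,1,-0.9,-0.8,0,0,0,0,1,-0.86,-0.81,0,0,0,0,1,-0.8,-0.71,0,0,0,0,1]'; python3 -m pendant '[0,0,0,0,0,0,1,0,0,0,0,0,0,1,0,0,0,0,0,0,1]'; python3 - <<'E'
from h import *
a=capture("side")[60:260,180:400]; b=capture("top")[110:260,200:365]
cv2.imwrite("pics/p1.png",np.hstack([cv2.resize(a,(400,364)),cv2.resize(b,(400,364))])[:,:,::-1]); o=get_obs(); print(o["tool_pos"],o["grip_width"],o["contact_force"])
for r in regions_of("side","bush"): ys,xs=np.where(r["pixels"]); print(r["score"],xs.min(),xs.max(),ys.min(),ys.max())
E
```

```text
time: 8.35
tool_pos: [587.3, 206.1, 154.0]
tcp_rot: [-3.14, -0.002, 2.778]
contact_force: [0.1, -0.5, -4.7]
grip_width: 36.3
finger_force: 29.9
time: 8.65
tool_pos: [586.7, 208.6, 154.4]
tcp_rot: [-3.141, -0.001, 2.779]
contact_force: [-0.6, -0.1, -4.9]
grip_width: 36.3
finger_force: 29.9
[586.70304277 209.01582283 154.63416542] 36.59229102890484 [ 0.45945413  0.31419897 -4.60042604]
0.93 297 319 127 173
0.55 275 294 135 178
0.51 271 282 167 191
0.28 248 296 190 265
0.22 202 361 186 267
```

View pics/p1.png

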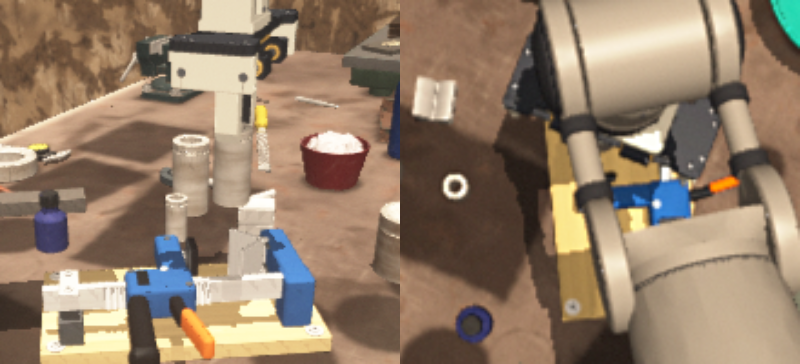

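The bush is held upright over the jig, at column 310 px in the side image, in line with the vee. I'll lower it by feel.

```bash
python3 - <<'E'
from h import *
print(proj("side",[586.8,208.8,119.8]),proj("side",[590.5,208.5,18]),pinpoint("side","vee_seat")[:2])
E
python3 -m pendant '[0,0,0.7,0,0,0,1,0,0,0.8,0,0,0,1,0,0,0.7,0,0,0,1,0,0,0.5,0,0,0,1,0,0,0.3,0,0,0,1,0,0,0.15,0,0,0,1,0,0,0,0,0,0,1,0,0,0,0,0,0,1]'
```

```text
[307.75632076 168.90478927] [307.60597119 217.10454923] [{'location': [304.6, 219.5], 'score': 0.79}]
time: 9.65
tool_pos: [587.9, 208.3, 61.2]
tcp_rot: [3.141, 0.001, 2.779]
contact_force: [-0.1, 0.4, -4.7]
grip_width: 36.4
finger_force: 29.9
```

```bash
python3 -m pendant '[0,0,0.1,0,0,0,1,0,0,0.1,0,0,0,1,0,0,0.05,0,0,0,1,0,0,0,0,0,0,1]'; python3 -m pendant '[0,0,0.03,0,0,0,1,0,0,0,0,0,0,1]';
```

```text
time: 10.05
tool_pos: [587.8, 208.0, 53.4]
tcp_rot: [3.141, 0.001, 2.779]
contact_force: [-0.7, -0.2, -0.8]
grip_width: 36.5
finger_force: 30.0
time: 10.25
tool_pos: [588.1, 208.1, 53.3]
tcp_rot: [3.141, 0.002, 2.779]
contact_force: [-1.6, -1.0, 5.6]
grip_width: 36.7
finger_force: 30.0
```

```bash
python3 -m pendant '[-0.03,0.015,-0.03,0,0,0,1,0,0,0,0,0,0,1]';python3 -m pendant '[-0.03,0.015,0,0,0,0,1,0,0,0,0,0,0,1]';python3 -m pendant '[-0.03,0.015,0,0,0,0,1,0,0,0,0,0,0,1]'
```

```text
time: 10.45
tool_pos: [588.5, 208.1, 53.3]
tcp_rot: [3.141, 0.0, 2.779]
contact_force: [-1.4, 0.1, 4.5]
grip_width: 36.5
finger_force: 29.9
time: 10.65
tool_pos: [589.3, 208.0, 53.4]
tcp_rot: [-3.141, -0.0, 2.779]
contact_force: [-2.8, -1.4, 6.3]
grip_width: 36.2
finger_force: 29.9
time: 10.85
tool_pos: [590.2, 207.8, 53.5]
tcp_rot: [-3.141, -0.0, 2.779]
contact_force: [-5.2, -2.0, 7.0]
grip_width: 36.4
finger_force: 29.9
```

```bash
python3 -m pendant '[-0.03,0.015,0,0,0,0,1,0,0,0,0,0,0,1]';python3 -m pendant '[-0.03,0.015,0,0,0,0,1,0,0,0,0,0,0,1]'
```

```text
time: 11.05
tool_pos: [590.8, 207.8, 53.5]
tcp_rot: [-3.14, -0.001, 2.779]
contact_force: [-4.1, -2.3, 7.6]
grip_width: 36.6
finger_force: 29.9
time: 11.25
tool_pos: [591.1, 207.9, 53.5]
tcp_rot: [-3.139, -0.002, 2.779]
contact_force: [-7.6, -3.7, 9.9]
grip_width: 36.3
finger_force: 29.9
```

```bash
python3 -m pendant '[0,0,0,0,0,0,-0.4,0,0,0,0,0,0,-0.4,0,0,0,0,0,0,-0.4,0,0,-0.2,0,0,0,-0.4,0,0,-0.7,0,0,0,-0.4,0,0,-1,0,0,0,-0.4,0,0,-1,0,0,0,-0.4,0,0,0,0,0,0,-0.4]'; python3 - <<'E'
from h import *
# plan: to jig (75,-90)
p=np.load("jig.npy"); c,s=np.cos(p[2]),np.sin(p[2])
print([ (l,np.round([p[0]+c*l[0]-s*l[1],p[1]+s*l[0]+c*l[1]],1)) for l in ((75,-88),(25,-88),(-60,-86))])
E
```

```text
time: 12.05
tool_pos: [595.2, 209.2, 145.1]
tcp_rot: [3.136, 0.008, 2.779]
contact_force: [0.1, 0.1, 0.7]
grip_width: 64.2
finger_force: 0.0
[((75, -88), array([608.6,  49.6])), ((25, -88), array([558.8,  44.8])), ((-60, -86), array([474. ,  38.5]))]
```

```bash
python3 -m pendant '[-0.395,-0.79,0,0,0,0,0.5,-0.395,-0.79,0,0,0,0,1,-0.395,-0.79,0,0,0,0,1,-0.395,-0.79,0,0,0,0,1,-0.395,-0.79,0,0,0,0,1,-0.395,-0.79,0,0,0,0,1,0,0,0,0,0,1,1,0,0,0,0,0,1,1,0,0,0,0,0,1,1,0,0,0,0,0,1,1,0,0,0,0,0,1,1,0,0,0,0,0,1,1]'; python3 -m pendant '[0,0,0,0,0,1,1,0,0,0,0,0,1,1,0,0,0,0,0,1,1,0,0,0,0,0,1,1,0,0,0,0,0,1,1,0,0,0,0,0,1,1,0,0,0,0,0,1,1,0,0,0,0,0,1,1,0,0,0,0,0,1,1,0,0,0,0,0,0.9,1,0,0,0,0,0,0,1]'; python3 - <<'E'
from h import *
from scipy.optimize import least_squares
p=np.load("jig.npy")
def loc(w): c,s=np.cos(p[2]),np.sin(p[2]); d=w[:2]-p[:2]; return np.round([c*d[0]+s*d[1],-s*d[0]+c*d[1]],1)
a=capture("side");b=capture("top")
cv2.imwrite("pics/q1.png",np.hstack([cv2.resize(a[60:300,180:400],(400,436)),cv2.resize(b[110:260,240:390],(400,400+36))])[:,:,::-1])
for t in("trigger_pull","handle_grip","bush","clamp_head"):
    A=pinpoint("side",t);B=pinpoint("top",t)
    print(t,[(np.round(q["location"],1).tolist(),round(q["score"],2)) for q in A[:3]],[(np.round(q["location"],1).tolist(),round(q["score"],2)) for q in B[:3]])
    if A and B:
        f=least_squares(lambda w:np.r_[proj("top",w)-B[0]["location"],proj("side",w)-A[0]["location"]],[550,50,50]); print(np.round(f.x,1),f.cost,loc(f.x))
print("seat proj",proj("side",[590.5,208.5,96]),proj("top",[590.5,208.5,96]))
o=get_obs();print(o["tool_pos"],o["tcp_rot"],o["grip_width"],o["joint_positions"])
E
```

```text
time: 13.25
tool_pos: [608.2, 50.3, 139.2]
tcp_rot: [-3.141, -0.001, 2.357]
contact_force: [-0.2, 0.4, 0.1]
grip_width: 0.5
finger_force: 0.0
time: 14.35
tool_pos: [608.2, 50.4, 139.3]
tcp_rot: [-3.141, -0.0, 1.668]
contact_force: [0.6, 0.2, 0.6]
grip_width: 0.5
finger_force: 0.0
trigger_pull [([293.3, 245.7], 0.61), ([250.9, 249.0], 0.39)] [([340.9, 177.7], 0.5), ([346.1, 205.7], 0.33)]
[553.7  44.6  58.5] 6.019293521437665 [ 19.9 -87.7]
handle_grip [([251.4, 251.3], 0.59), ([308.3, 219.8], 0.55)] [([343.1, 208.5], 0.94)]
[483.8  37.9  52.3] 3.1326470908242205 [-50.3 -87.5]
bush [([305.5, 213.6], 0.97), ([275.8, 193.1], 0.77), ([286.3, 176.4], 0.67)] [([195.5, 182.3], 0.93), ([221.6, 187.2], 0.62), ([280.3, 166.8], 0.59)]
[ 594.3  472.  -120.1] 76.36576489129327 [101.8 333.7]
clamp_head [([266.6, 220.6], 0.95), ([254.1, 252.0], 0.64)] [([307.3, 196.4], 0.88)]
[509.9 135.7  51.8] 0.0008168018247073727 [-14.8   7.2]
seat proj [309.24329469 180.69596461] [281.94627797 164.77333485]
[608.38793898  50.35775642 139.81605686] [ 3.14154388e+00 -9.07338547e-05  1.66902712e+00] 0.2986607472009675 [-4.29506487e-02  5.41781812e-01  1.35556720e+00  1.02090661e-04
  1.24420812e+00 -1.41214191e-01]
```

View pics/q1.png

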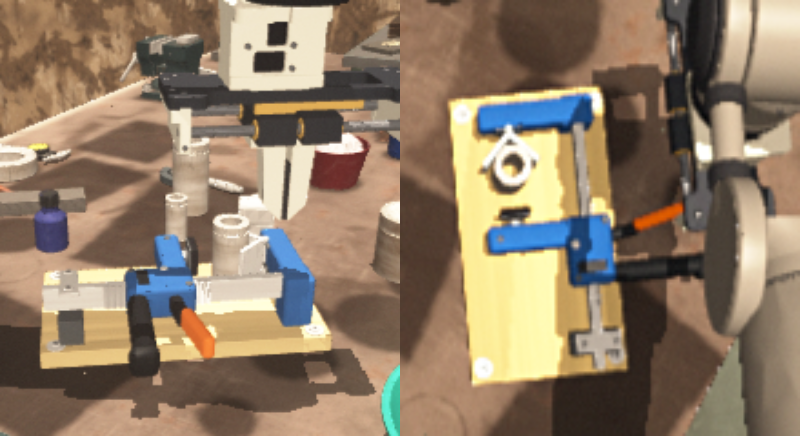

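The bush stands in the vee, seen at (512,165) in the top crop. The shut fingers are ahead of the trigger with the tool's y axis along the jig's x. I'll lower in front of the trigger.

```bash
python3 -m pendant '[0,0,1,0,0,0,1,0,0,1,0,0,0,1,0,0,1,0,0,0,1,0,0,0.7,0,0,0,1,0,0,0.3,0,0,0,1,0,0,0.1,0,0,0,1,0,0,0,0,0,0,1]'; python3 - <<'E'
from h import *
b=capture("side")
cv2.imwrite("pics/r1.png",cv2.resize(b[180:280,230:370],(800,571),interpolation=cv2.INTER_CUBIC)[:,:,::-1])
o=get_obs();P=o["tool_pos"];print(P,o["contact_force"])
for z in(0,15,27,40): print(z,proj("side",[P[0]-19,P[1],z]),proj("side",[P[0],P[1]-10,z]))
E
```

```text
time: 15.55
tool_pos: [608.9, 50.3, 17.4]
tcp_rot: [3.141, 0.0, 1.669]
contact_force: [-0.8, 0.2, 0.3]
grip_width: 0.4
finger_force: 0.0
[609.19486426  50.3145559   17.89058435] [0.09829709 0.13610135 0.12554406]
0 [316.16749816 273.83727412] [328.68390425 277.5826393 ]
15 [316.61510431 266.25534683] [329.25952219 269.93161839]
27 [316.97942233 260.08422368] [329.7281447  263.70276356]
40 [317.38051511 253.29017891] [330.24418736 256.84360777]
```

View pics/r1.png

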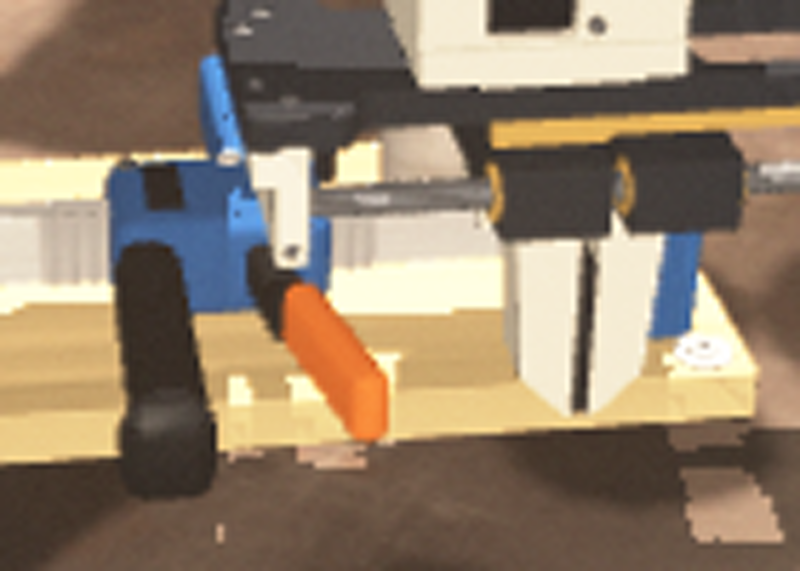

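The tip is at (331,253) px, about z = 48, and the trigger's front face is to its left at (330,340) in the crop. I'll go 8 mm lower and approach.

```bash
python3 -m pendant '[0,0,0.27,0,0,0,1,0,-0.6,0,0,0,0,1,0,-0.3,0,0,0,0,1,0,0,0,0,0,0,1]'; python3 -m pendant '[0,-0.1,0,0,0,0,1,0,-0.1,0,0,0,0,1,0,0,0,0,0,0,1]'; python3 -m pendant '[0,-0.1,0,0,0,0,1,0,-0.1,0,0,0,0,1,0,0,0,0,0,0,1]'
```

```text
time: 16.0
tool_pos: [580.7, 47.7, 9.1]
tcp_rot: [-3.141, -0.0, 1.669]
contact_force: [-0.1, 0.3, 0.5]
grip_width: 0.4
finger_force: 0.0
time: 16.3
tool_pos: [575.6, 47.1, 8.8]
tcp_rot: [3.141, -0.0, 1.669]
contact_force: [-0.5, 0.0, -0.0]
grip_width: 0.4
finger_force: 0.0
time: 16.6
tool_pos: [570.2, 46.4, 9.0]
tcp_rot: [3.14, 0.0, 1.669]
contact_force: [2.5, -0.7, -1.4]
grip_width: 0.3
finger_force: 1.4
```

```bash
python3 -m pendant '[0,-0.15,0,0,0,0,1,0,-0.2,0,0,0,0,1,0,-0.15,0,0,0,0,1,0,0,0,0,0,0,1]'; python3 -m pendant '[0,-0.1,0,0,0,0,1,0,-0.07,0,0,0,0,1,0,0,0,0,0,0,1]'
```

```text
time: 17.0
tool_pos: [554.9, 44.6, 9.1]
tcp_rot: [3.14, 0.001, 1.669]
contact_force: [4.4, -2.5, -0.2]
grip_width: 0.5
finger_force: 1.9
time: 17.3
tool_pos: [551.7, 44.2, 9.3]
tcp_rot: [3.137, 0.001, 1.669]
contact_force: [8.4, -1.6, -3.1]
grip_width: 0.3
finger_force: 4.0
```

```bash
python3 -m pendant '[0,0.5,0,0,0,0,1,0,0.6,0,0,0,0,1,0,0,0,0,0,0,1]'; python3 -m pendant '[0,-0.35,0,0,0,0,1,0,-0.35,0,0,0,0,1,0,0,0,0,0,0,1]';  python3 -m pendant '[0,-0.15,0,0,0,0,1,0,-0.07,0,0,0,0,1,0,0,0,0,0,0,1]'
```

```text
time: 17.6
tool_pos: [583.1, 48.1, 8.5]
tcp_rot: [-3.141, -0.001, 1.669]
contact_force: [0.8, -0.9, -0.5]
grip_width: 0.5
finger_force: 0.0
time: 17.9
tool_pos: [560.3, 45.5, 8.7]
tcp_rot: [-3.141, 0.0, 1.669]
contact_force: [2.7, 0.0, -1.2]
grip_width: 0.8
finger_force: 1.4
time: 18.2
tool_pos: [556.2, 44.9, 8.9]
tcp_rot: [3.139, 0.0, 1.669]
contact_force: [6.6, -0.8, -2.2]
grip_width: -0.1
finger_force: 3.2
```

```bash
python3 -m pendant '[0,0.5,0,0,0,0,1,0,0.55,0,0,0,0,1,0,0,0,0,0,0,1]'; python3 -m pendant '[0,-0.4,0,0,0,0,1,0,-0.35,0,0,0,0,1,0,0,0,0,0,0,1]';  python3 -m pendant '[0,-0.1,0,0,0,0,1,0,-0.07,0,0,0,0,1,0,0,0,0,0,0,1]'; python3 - <<'E'
from h import *
capture("top")
p=np.load("jig.npy")
for t in ("clamp_head","trigger_pull","handle_grip"):
    for q in pinpoint("top",t)[:1]:
        w=at_z("top",q["location"],57); d=w[:2]-p[:2]; print(t,np.round(np.cos(p[2])*d[0]+np.sin(p[2])*d[1],1),q["score"])
E
```

```text
time: 18.5
tool_pos: [586.9, 48.5, 8.5]
tcp_rot: [-3.141, -0.0, 1.669]
contact_force: [-0.5, -0.0, 0.1]
grip_width: 0.3
finger_force: 0.0
time: 18.8
tool_pos: [562.8, 45.7, 8.8]
tcp_rot: [-3.141, 0.0, 1.669]
contact_force: [2.8, -1.4, -0.7]
grip_width: 0.5
finger_force: 1.4
time: 19.1
tool_pos: [560.6, 45.4, 9.0]
tcp_rot: [3.138, 0.0, 1.668]
contact_force: [7.5, -0.7, -3.1]
grip_width: 0.7
finger_force: 3.8
clamp_head -4.1 0.8
trigger_pull -10.7 0.6
handle_grip -32.1 0.73
```

```bash
python3 -m pendant '[0,0.5,0,0,0,0,1,0,0.55,0,0,0,0,1,0,0,0,0,0,0,1]'; python3 -m pendant '[0,-0.4,0,0,0,0,1,0,-0.35,0,0,0,0,1,0,0,0,0,0,0,1]';  python3 -m pendant '[0,-0.1,0,0,0,0,1,0,-0.05,0,0,0,0,1,0,0,0,0,0,0,1]'
```

```text
time: 19.6
tool_pos: [590.8, 48.9, 8.4]
tcp_rot: [-3.141, -0.0, 1.669]
contact_force: [0.4, -0.2, -0.3]
grip_width: 0.7
finger_force: 0.0
time: 19.9
tool_pos: [566.8, 46.0, 8.8]
tcp_rot: [-3.141, 0.0, 1.669]
contact_force: [2.9, -0.5, -1.4]
grip_width: 0.7
finger_force: 1.6
time: 20.2
tool_pos: [565.1, 45.8, 9.0]
tcp_rot: [3.138, 0.0, 1.669]
contact_force: [7.8, -0.8, -2.6]
grip_width: 0.3
finger_force: 3.7
```

```bash
python3 -m pendant '[0,0.5,0,0,0,0,1,0,0.52,0,0,0,0,1,0,0,0,0,0,0,1]'; python3 -m pendant '[0,-0.35,0,0,0,0,1,0,-0.2,0,0,0,0,1,0,0,0,0,0,0,1]';  python3 -m pendant '[0,-0.1,0,0,0,0,1,0,-0.08,0,0,0,0,1,0,0,0,0,0,0,1]';python3 -m pendant '[0,-0.07,0,0,0,0,1,0,-0.05,0,0,0,0,1,0,0,0,0,0,0,1]'
```

```text
time: 20.5
tool_pos: [594.3, 49.3, 8.4]
tcp_rot: [-3.141, -0.001, 1.669]
contact_force: [-0.2, 0.6, 0.1]
grip_width: 0.4
finger_force: 0.0
time: 20.8
tool_pos: [577.0, 47.0, 8.9]
tcp_rot: [3.141, 0.0, 1.669]
contact_force: [5.0, -0.6, -1.6]
grip_width: 0.7
finger_force: 2.2
time: 21.1
tool_pos: [573.3, 46.3, 9.1]
tcp_rot: [3.138, 0.001, 1.669]
contact_force: [7.9, -2.7, -2.4]
grip_width: 0.6
finger_force: 3.9
time: 21.4
tool_pos: [570.9, 45.9, 9.2]
tcp_rot: [3.135, 0.001, 1.669]
contact_force: [12.4, -2.5, -4.8]
grip_width: 0.6
finger_force: 5.3
```

```bash
python3 -m pendant '[0,-0.03,0,0,0,0,1,0,0,0,0,0,0,1]';  python3 -m pendant '[0,0,0,0,0,0,1]'
```

```text
time: 21.6
tool_pos: [570.4, 45.8, 9.3]
tcp_rot: [3.135, 0.001, 1.669]
contact_force: [11.6, -1.9, -5.7]
grip_width: 0.4
finger_force: 5.8
time: 21.7
tool_pos: [570.5, 45.8, 9.3]
tcp_rot: [3.135, 0.001, 1.669]
contact_force: [12.1, -2.2, -5.9]
grip_width: 0.5
finger_force: 5.8
```

```bash
python3 -m pendant '[0,0.5,0,0,0,0,1,0,0.52,0,0,0,0,1,0,0,0,0,0,0,1,0,-0.2,0,0,0,0,1,0,0,0,0,0,0,1]'; python3 -m pendant '[0,-0.1,0,0,0,0,1,0,0,0,0,0,0,1]';  python3 -m pendant '[0,-0.07,0,0,0,0,1,0,0,0,0,0,0,1]'
```

```text
time: 22.2
tool_pos: [591.0, 48.7, 8.6]
tcp_rot: [3.142, -0.0, 1.669]
contact_force: [3.5, -0.2, -1.9]
grip_width: 0.4
finger_force: 1.9
time: 22.4
tool_pos: [589.5, 48.3, 9.0]
tcp_rot: [3.139, 0.0, 1.669]
contact_force: [6.6, 0.1, -3.0]
grip_width: 0.5
finger_force: 3.0
time: 22.6
tool_pos: [588.2, 48.0, 9.2]
tcp_rot: [3.137, 0.0, 1.669]
contact_force: [7.8, -0.0, -3.9]
grip_width: 0.8
finger_force: 3.8
```

```bash
python3 -m pendant '[0,-0.06,0,0,0,0,1,0,0,0,0,0,0,1]'; python3 -m pendant '[0,-0.06,0,0,0,0,1,0,0,0,0,0,0,1]'
```

```text
time: 22.8
tool_pos: [587.0, 47.7, 9.3]
tcp_rot: [3.136, 0.001, 1.669]
contact_force: [9.8, -1.4, -4.3]
grip_width: 0.4
finger_force: 4.4
time: 23.0
tool_pos: [585.8, 47.3, 9.5]
tcp_rot: [3.135, 0.001, 1.669]
contact_force: [11.0, -0.7, -4.9]
grip_width: 0.3
finger_force: 5.0
```

```bash
python3 -m pendant '[0,-0.05,0,0,0,0,1,0,0,0,0,0,0,1]'
```

```text
time: 23.2
tool_pos: [584.8, 47.1, 9.6]
tcp_rot: [3.134, 0.001, 1.669]
contact_force: [12.8, -2.0, -5.0]
grip_width: 0.5
finger_force: 5.5
```

```bash
python3 -m pendant '[0,-0.04,0,0,0,0,1,0,0,0,0,0,0,1]'; python3 -m pendant '[0,0,0,0,0,0,1]'
```

```text
time: 23.4
tool_pos: [584.0, 46.9, 9.7]
tcp_rot: [3.133, 0.001, 1.669]
contact_force: [12.5, -1.6, -4.6]
grip_width: 0.7
finger_force: 5.9
time: 23.5
tool_pos: [584.0, 47.0, 9.7]
tcp_rot: [3.133, 0.001, 1.669]
contact_force: [13.1, -3.0, -4.3]
grip_width: 0.6
finger_force: 5.9
```

```bash
python3 -m pendant '[0,-0.02,0,0,0,0,1,0,0,0,0,0,0,1]'; python3 -m pendant '[0,0,0,0,0,0,1]'
```

```text
time: 23.7
tool_pos: [583.7, 46.9, 9.7]
tcp_rot: [3.133, 0.002, 1.669]
contact_force: [13.4, -1.9, -5.9]
grip_width: 0.3
finger_force: 6.2
time: 23.8
tool_pos: [583.7, 46.8, 9.7]
tcp_rot: [3.133, 0.002, 1.669]
contact_force: [14.4, -0.9, -5.5]
grip_width: 0.4
finger_force: 6.2
```

```bash
python3 -m pendant '[0,-0.03,0,0,0,0,1,0,0,0,0,0,0,1]'; python3 - <<'E'
from plant import *
import numpy as np
for i in range(4):
    capture("side"); print(np.round(get_obs()["contact_force"],1))
E
```

```text
time: 24.0
tool_pos: [583.0, 46.6, 9.7]
tcp_rot: [3.132, 0.002, 1.669]
contact_force: [13.9, -2.7, -5.9]
grip_width: 0.3
finger_force: 6.5
[13.6 -2.  -5.7]
[14.4 -2.1 -5.5]
[14.4 -1.9 -5.4]
[13.2 -2.5 -6.1]
```

```bash
python3 -m pendant '[0,-0.035,0,0,0,0,1,0,0,0,0,0,0,1]'; python3 - <<'E'
from plant import *
import numpy as np
for i in range(5):
    capture("side"); print(np.round(get_obs()["contact_force"],1))
E
```

```text
time: 24.4
tool_pos: [582.2, 46.5, 9.8]
tcp_rot: [3.132, 0.002, 1.669]
contact_force: [14.8, -2.3, -5.3]
grip_width: 0.3
finger_force: 6.8
[15.2 -1.9 -5.8]
[14.8 -2.1 -6.6]
[14.6 -1.8 -5.7]
[15.5 -2.2 -7. ]
[14.9 -1.9 -6.2]
```

The trigger now resists with 15 N, so I'll release it, retreat and check.

```bash
python3 -m pendant '[0,0.4,0,0,0,0,1,0,0.6,0,0,0,0,1,0,0.4,0,0,0,0,1,0,0,-0.6,0,0,0,1,0,0,-1,0,0,0,1,0,0,-1,0,0,0,1,0,0,-1,0,0,0,1,0,0,-0.7,0,0,0,1,0,0,0,0,0,0,1]'; python3 - <<'E'
from h import *
a=capture("side");b=capture("top")
cv2.imwrite("pics/z1.png",np.hstack([cv2.resize(a[90:290,170:370],(400,400)),cv2.resize(b[130:250,250:370],(400,400))])[:,:,::-1])
o=get_obs();print(o["tool_pos"],o["contact_force"])
E
```

```text
time: 25.55
tool_pos: [620.4, 51.5, 141.0]
tcp_rot: [3.137, 0.0, 1.669]
contact_force: [-0.2, 0.2, -0.7]
grip_width: 0.3
finger_force: 0.0
[618.71904435  51.48882037 137.23807211] [-0.61451335  0.89457548 -0.97437415]
```

View pics/z1.png

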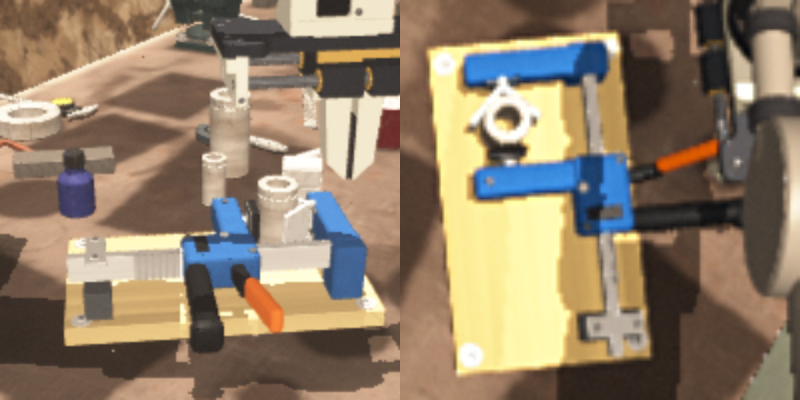

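The bush stands upright in the vee at (508,118) in the top crop, with the pad against it at (507,155). The robot is clear and nothing else has moved, so I'm handing the job in.

```bash
python3 -c "
from plant import *
print(close_job())"
```

```text
the job is handed in; nothing more can be done
None
```

The job is handed in: the middle-sized bush stands upright in the vee, clamped by trigger strokes until the trigger resisted with about 15 N. The robot is clear and the last pictures show nothing else disturbed; no verdict came back.

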